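# Load the dry-block calibrator with two glass probes

## Task

Take the two glass thermometer probes (red head and blue head) from the sloping rest and stand each, sensing tip down, in one of the two open wells of the dry-block calibrator. They are thin glass and the wells have been packed to different, unknown depths: grip lightly (about 20 N, 45 N at most), lower each one slowly until you feel it touch the bottom, and only then let go; a fall or a hard push breaks the tip. Leave the reference probe, the plug, the yellow steel probe and everything else on the bench as they are.

Things in the scene. Friction and masses are not known exactly. Their poses are not given: they have to be found in the camera images.
- red_probe: Glass-stemmed thermometer probe with a red head, 50 to 85 g, 180 mm long along its own z. Origin at the sensing tip; z points from tip to head. Stem 10 mm in diameter up to z = 126 mm, then the cylindrical plastic head, 18 mm in diameter, z = 130 to 180. Starts in a lane of the rest, leaning 35 degrees from upright, head up and towards the robot
- blue_probe: Glass-stemmed thermometer probe with a blue head, 50 to 85 g, 180 mm long along its own z. Origin at the sensing tip; z points from tip to head. Stem 10 mm in diameter up to z = 126 mm, then the cylindrical plastic head, 18 mm in diameter, z = 130 to 180. Starts in a lane of the rest, leaning 35 degrees from upright, head up and towards the robot
- red_probe_head (a point): Point on the axis of the red probe's head, 160 mm from the tip (20 mm below the head's end): a good place to grip, from the head's end along its length. Both probes are thin glass: they break if a finger squeezes with more than about 45 N, or if one meets the block or the rest with more than 15 N (a push), or if one falls 3 mm or more in a well
- blue_probe_head (a point): Point on the axis of the blue probe's head, 160 mm from the tip (20 mm below the head's end): a good place to grip, from the head's end along its length. As fragile as the red one
- yellow_probe: Steel-stemmed probe with a yellow head, same size and shape as the glass ones (origin at the tip, own z to the head); not wanted now, stays in its lane of the rest
- rest: Dark sloping rest, base 150 x 200 mm, 120 mm high; origin at the centre of its underside; at yaw 0 the heads point to -x. Lanes at y = -62, 0, 62 mm: the tip stands on a stop at (55, lane, 22) mm, the stem lies in notches 30 and 113 mm from the tip, 15 mm wide and reaching 2 mm past the stem's axis. It lifts out square to its length, up and away from the robot. The whole head stands free
- calibrator: Dry-block calibrator: white console 310 (x) x 170 (y) mm, 140 mm high, dark steel collar round the well block, sloping display panel on its far half; origin at the centre of its underside; the well block's axis is at x = -70 mm in its frame
- block: Round aluminium well block, 104 mm in diameter, set in the calibrator, turned to any angle; its top face lies 120 mm above its origin and 141 mm above the bench
- well0 (a point): Centre of the mouth of well 0 in the block's top face. Four upright wells, 16 mm in diameter, 32 mm from the block's axis, a quarter turn apart. Each is packed with a rigid spacer to its own depth, 78 to 103 mm below the top face, not reported. One holds the reference probe, the one across from it the plug; the other two are open
- well1 (a point): Centre of the mouth of well 1 in the block's top face. Four upright wells, 16 mm in diameter, 32 mm from the block's axis, a quarter turn apart. Each is packed with a rigid spacer to its own depth, 78 to 103 mm below the top face, not reported. One holds the reference probe, the one across from it the plug; the other two are open
- well2 (a point): Centre of the mouth of well 2 in the block's top face. Four upright wells, 16 mm in diameter, 32 mm from the block's axis, a quarter turn apart. Each is packed with a rigid spacer to its own depth, 78 to 103 mm below the top face, not reported. One holds the reference probe, the one across from it the plug; the other two are open
- well3 (a point): Centre of the mouth of well 3 in the block's top face. Four upright wells, 16 mm in diameter, 32 mm from the block's axis, a quarter turn apart. Each is packed with a rigid spacer to its own depth, 78 to 103 mm below the top face, not reported. One holds the reference probe, the one across from it the plug; the other two are open
- reference: Reference probe standing in one well: brass collar 23 mm in diameter resting on the block's top face, black head 16 mm in diameter, 52 mm high above the face; origin on its axis at the block's top face; loose, leave it
- plug: Steel plug in the well across from the reference: flange 23 mm in diameter with a small black knob, 16 mm high above the block's face; origin on its axis at the face; loose, leave it
- spare_block: Bystander: spare brass well block, 72 mm in diameter, 112 mm high, standing right of the calibrator; origin under its centre
- weight: Bystander: steel knob weight, 38 mm in diameter, 63 mm high, at the left; origin under its centre
- beaker: Bystander: empty glass beaker, 72 mm in diameter, 95 mm high, at the right, nearer the robot; origin under its centre
- screwdriver: Bystander: screwdriver 180 mm long lying between the robot and the rest; origin under its middle
Mind the look-alikes: they are no part of the job. Leave any purple or turquoise look-alike of the red_probe alone.

How it is judged (in metres and radians):
At the end, for the whole second after the job is handed in: Both glass probes stand tip down in open wells, each tip within 7 mm of a well's axis and at least 70 mm below the block's top, upright within 0.12 rad, at rest and released; reference and plug within 8 mm, yellow probe within 10 mm and the other things within 20 mm of their starts ((horizontal distance between red_probe and well0 below 0.007 m or horizontal distance between red_probe and well1 below 0.007 m or horizontal distance between red_probe and well2 below 0.007 m or horizontal distance between red_probe and well3 below 0.007 m) and z of each of red_probe, blue_probe in the frame of block below 0.05 m and angle between each of red_probe, blue_probe's own z axis and vertical below 0.12 rad and linear speed of each of red_probe, blue_probe below 0.02 m/s and (horizontal distance between blue_probe and well0 below 0.007 m or horizontal distance between blue_probe and well1 below 0.007 m or horizontal distance between blue_probe and well2 below 0.007 m or horizontal distance between blue_probe and well3 below 0.007 m) and distance of yellow_probe from where it was at the start of the episode below 0.01 m and distance of each of reference, plug from where it was at the start of the episode below 0.008 m and distance of each of spare_block, weight, beaker, screwdriver from where it was at the start of the episode below 0.02 m); the robot touches nothing.
It fails at once if a glass probe squeezed too hard (more than about 45 N a finger) (contact force between the fingers and red_probe above 100 N or contact force between the fingers and blue_probe above 100 N).
It fails at once if a glass probe knocked or pressed against the well block or the rest with more than 15 N (contact force between any of red_probe, blue_probe and block above 15 N or contact force between any of red_probe, blue_probe and rest above 15 N).
It fails at once if a glass probe let fall inside a well (faster than 0.2 m/s, as after a free fall of 3 mm or more) ((linear speed of red_probe above 0.2 m/s and horizontal distance between red_probe and block below 0.05 m and z of red_probe in the frame of block below 0.118 m) or (linear speed of blue_probe above 0.2 m/s and horizontal distance between blue_probe and block below 0.05 m and z of blue_probe in the frame of block below 0.118 m)).
It fails at once if reference probe or plug pulled up or knocked out of place, or the yellow probe moved (distance of yellow_probe from where it was at the start of the episode above 0.01 m or distance of any of reference, plug from where it was at the start of the episode above 0.008 m).
It fails at once if a bystander on the bench pushed by more than 20 mm (distance of any of spare_block, weight, beaker, screwdriver from where it was at the start of the episode above 0.02 m).
It also fails if it takes over 72 s, if anything falls off the work surface, if the arm or the gripper's body presses on something with over 40 N, if the wrist force passes 120 N, or if a joint passes its speed limit or range.

## Robot

A 6-joint arm with a two-finger parallel gripper is mounted at the origin on the work surface. World frame = base frame: x ahead of the robot, y to its left, z up, the work surface at z = 0. Lengths are in m, angles in degrees, forces in N, time in s.
With the tool pointing down it reaches from about 0.3 to 0.75 m from the base axis. Payload 8.5 kg.
Tool frame: the origin (TCP) lies midway between the tips of the shut fingers; the grasp point (between the pads) lies grasp_offset behind it (grasp_offset is the distance from the TCP to the grasp point, in m); z points along the fingers, y is the line along which they close (so a half turn about z gives the same grasp; the last joint's range is limited). The gripper opens to 85 mm and grips with 20 to 120 N. Pads are 22 mm wide; open, the fingers measure 114 mm over their backs; the gripper's body (76 mm by 85 mm) begins 54 mm behind the grasp point. The pads swing forward as they close: fully open they stand 13 mm farther back than shut.
Start: joints at [-89.628, 21.807, 74.336, -0, 83.858, -12.336], TCP at [0.121, -0.537, 0.231] pointing down, gripper open.
Joint ranges: [-178.18, 178.18], [-50.72, 133.34], [12.68, 142.11], [-81.47, 261.47], [9.98, 163.14], [-165.26, 165.26]. Speed limits (degrees/s): [136.94, 136.94, 180, 180, 180, 180].

## Interface

Orientations are given as a 3x3 rotation matrix whose columns are the frame's x, y, z axes.
In Python, from rig import observe, get_image, camera_params, close_job, grasp_offset gives the robot as it stands.
- The arm moves only by the shell command python3 -m handwheel 'ROWS' [OPENING] [FORCE]. ROWS is JSON, a list of rows, each a list of 2 entries, a list of its own where there are three numbers: the shift along the tool's x, y, z as a fraction of full scale, then the turn, a rotation vector about the tool's x, y, z as a fraction of full scale. In form: [[[dx, dy, dz], [ax, ay, az]], ...]. A call has 1 to 10 rows; each row is the pose to reach, as a shift and turn from the pose commanded when the call began, along the tool's axes at that moment, turning the shorter way round; what a row does not reach only later rows make up. Full scale, the value 1, is 0.5 m for a shift and pi rad for a turn. A row lasts 1/10 s, in which the tool goes at most 50 mm and 8.59 degrees, less where a joint would pass 70% of its speed; a pose out of reach is approached as far as the arm can. A call with a number of a shift or a turn outside -1 to 1 is refused whole. A call with a gripper value outside its range is refused whole. OPENING is the opening, from 0 (shut) to 1 (fully open), set as the call begins (- or left out, the last holds). The fingers move at their own pace and stop on an object; FORCE is the grip in N (left out, the last holds). Time passes only in rows, so rows that repeat a pose let the fingers close. It gives the time, the measured TCP pose, the force, the opening and the grip force at its end, in the units of the state.
- observe(): the state, without advancing time (a new reading comes with each control period).
- get_image(name): name is "scene" or "top" or "wrist"; returns (picture, depth): 384x512x3 uint8, red, green, blue; 384x512 float32, m along the optical axis (not along the pixel's ray), 0 where there is no reading.
- camera_params(name): a dict with "K" (3x3 intrinsics, pixels), "R" (3x3) and "t" (3): a world point X has camera coordinates R X + t. Camera axes: x right, y down, z forward; pixel columns grow to the right and rows downward; lengths in m; the calibration is good to about 2 mm. The wrist camera is an equidistant fisheye: a pixel r from the principal point sees the ray r / f radians off the axis. A picture is of the moment at which its call begins: read the wrist's pose just before it. camera_params takes no time and is no camera call; for the wrist camera it gives the pose at the moment of the call.
- close_job(): hands the job in; it is judged then, once.
The state is a dict: "time_s": time; "q": joint angles; "qvel": joint speeds; "joint_efforts": joint torques, N m; "position": TCP position; "tool_rot": TCP orientation; "ft_force": force on the tool from outside, world axes, zero at the start; "wrist_torque": the same for the moment, N m; "grip_width": finger opening in m; "gripper_force": force on a finger pad.
Only numpy, scipy, OpenCV 4.12 (cv2) and the standard library are available. Lean on these libraries where they do the work, as an engineer would, in place of code of your own. Each camera call takes 0.05 s, during which the arm holds its last target. There are 200 camera calls.

## Working session

There is one attempt and no reset: what is moved stays moved. The work goes in short steps, Python scripts to look and compute and a shell command to move; the robot and the scene stay as the last step left them, time stands still between calls to the robot, and variables do not carry over. Pictures are saved under pics/ and viewed, at most 10 in all, crops included, and the job is handed in when it is done.

```bash
mkdir -p pics; ls
python3 - <<'E'
from rig import *
import cv2,numpy as np
print(grasp_offset, observe())
ims=[]
for n in ("scene","top"):
    im,d=get_image(n); np.savez(f"{n}.npz",im=im,d=d,**camera_params(n)); 
    p=camera_params(n); print(n,p)
    cv2.imwrite(f"pics/{n}0.png",cv2.resize(im[...,::-1],(800,600),interpolation=cv2.INTER_CUBIC))
E
```

```text
pics
0.0187 {'time_s': 0.0, 'q': array([-8.96285539e+01,  2.18403003e+01,  7.43851033e+01,  1.00320216e-04,
        8.38587513e+01, -1.23349149e+01]), 'qvel': array([-0.00506613, -0.00176146,  0.00113659, -0.05441939,  0.00183868,
       -0.02029839]), 'joint_efforts': array([ 3.22360116e-03, -4.48461270e+01, -2.31281698e+01, -8.20816626e-05,
        4.76700530e-03, -1.77920803e-06]), 'position': array([ 0.12097928, -0.53622313,  0.23071619]), 'tool_rot': array([[ 9.75510173e-01,  2.19954318e-01, -7.78113488e-06],
       [ 2.19954092e-01, -9.75509118e-01,  1.46875985e-03],
       [ 3.15469503e-04, -1.43450167e-03, -9.99998921e-01]]), 'ft_force': array([0.51913838, 0.0933045 , 0.44936789]), 'wrist_torque': array([-0.02290983,  0.02503783, -0.03949703]), 'gripper_force': 0.0, 'grip_width': 0.08540786324255757}
scene {'K': array([[364.02407475,   0.        , 260.75595473],
       [  0.        , 364.02407475, 193.02259985],
       [  0.        ,   0.        ,   1.        ]]), 'R': array([[-0.88253551,  0.47022128, -0.00479806],
       [ 0.27968601,  0.51667203, -0.80921304],
       [-0.37803017, -0.71550119, -0.58749573]]), 't': array([ 0.44035576, -0.02259745,  1.49520082])}
top {'K': array([[353.65297617,   0.        , 260.99814995],
       [  0.        , 353.65297617, 194.91424184],
       [  0.        ,   0.        ,   1.        ]]), 'R': array([[-0.01223749, -0.99970206,  0.02111978],
       [-0.99655071,  0.01045973, -0.08232424],
       [ 0.08207881, -0.02205437, -0.99638179]]), 't': array([-0.01643957,  0.52893676,  1.41948162])}
```

View pics/scene0.png

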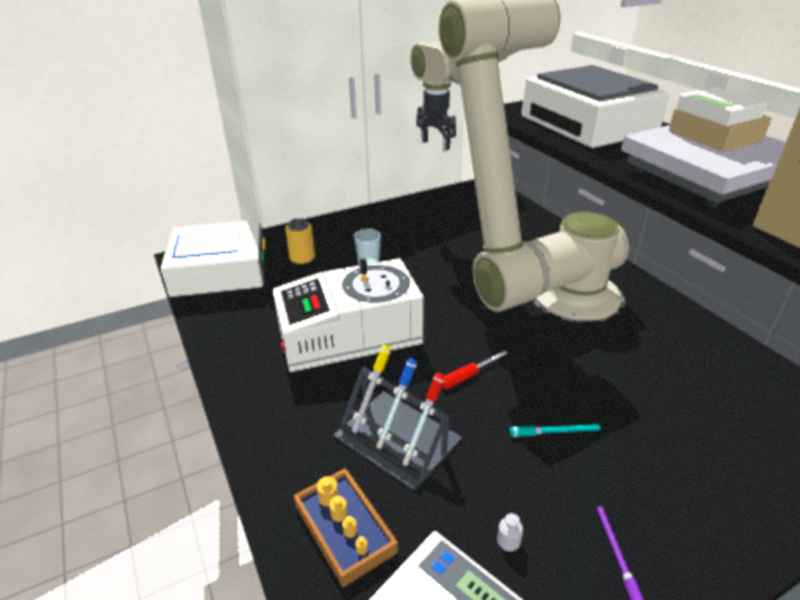

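View pics/top0.png

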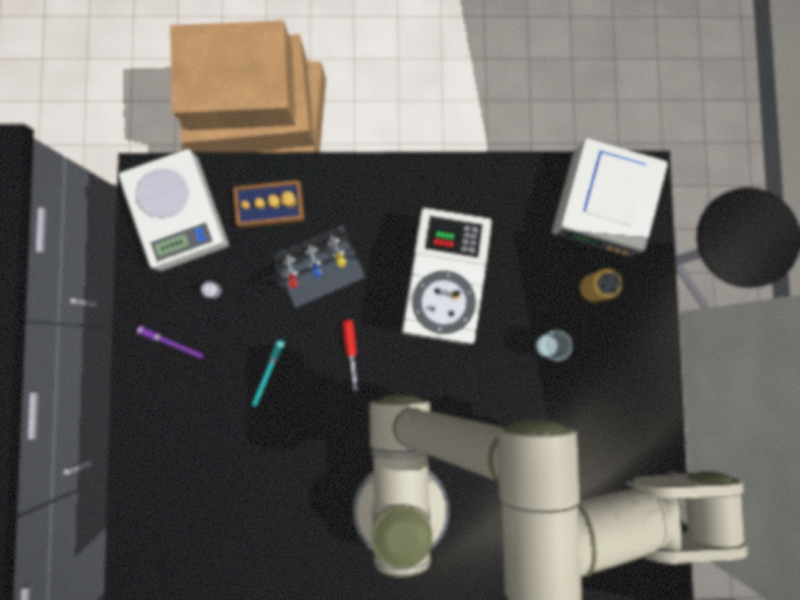

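The scene view (800x600) shows the rest with the red head at (436,388), blue at (408,372) and yellow at (382,358). The calibrator block is at (377,283). In the top view the red head is at (293,281), blue (317,270), yellow (341,260) and the block (444,300).

Could be mistaken for the red probe (top-view pixels): red/steel screwdriver (350,350), purple stick (170,342), turquoise stick (268,373). Could be mistaken for the blue probe: the turquoise stick. I choose the red and blue heads in the rest lanes.

```bash
cat > h.py <<'E'
import numpy as np,cv2
def load(n):
    f=np.load(f"{n}.npz"); return f['im'],f['d'],f['K'],f['R'],f['t']
def cloud(n):
    im,d,K,R,t=load(n); v,u=np.mgrid[:384,:512]
    c=np.stack([(u-K[0,2])/K[0,0]*d,(v-K[1,2])/K[1,1]*d,d],-1)
    return im,(c-t)@R   # world
def masks(im,W):
    hsv=cv2.cvtColor(im,cv2.COLOR_RGB2HSV).astype(int); H,S,V=hsv[...,0],hsv[...,1],hsv[...,2]
    ok=(S>130)&(V>70)&(W[...,2]>.09)&(W[...,2]<.2)&(W[...,1]>.0)
    return dict(red=ok&((H<8)|(H>172)),blue=ok&(H>105)&(H<128),yellow=ok&(H>20)&(H<33))
E
python3 - <<'E'
from h import *
from rig import *
np.set_printoptions(precision=4,suppress=True)
heads={}
for n in ("scene","top"):
    im,W=cloud(n)
    for k,m in masks(im,W).items():
        nn,lab,st,ce=cv2.connectedComponentsWithStats(m.astype(np.uint8))
        for i in range(1,nn):
            if st[i,4]>8:
                P=W[lab==i]; print(n,k,st[i,4],ce[i]*800/512,np.median(P,0),P.min(0),P.max(0))
    # block / calibrator tops
    m=(abs(W[...,2]-.141)<.006)&(W[...,0]>.3)&(W[...,0]<.8)&(W[...,1]<.05)&(W[...,1]>-.35)
    P=W[m]; print(n,'blk',m.sum(),np.median(P[:,2]),P.min(0),P.max(0))
p=camera_params("wrist"); o=observe()
print(p); print("cam in tool",(-(p['R'].T@p['t'])-o['position'])@o['tool_rot'],"\n",p['R']@o['tool_rot'])
crops=[]
for n,c in (("top",(205,175)),("scene",(265,240)),("top",(284,190)),("scene",(240,180))):
    im=load(n)[0]; x,y=c; crops.append(cv2.resize(im[y-37:y+37,x-50:x+50,::-1],(400,300),interpolation=cv2.INTER_CUBIC))
cv2.imwrite("pics/crops.png",np.vstack([np.hstack(crops[:2]),np.hstack(crops[2:])]))
E
```

```text
scene red 15 [438.5417 375.9375] [0.5716 0.2536 0.1706] [0.5643 0.2444 0.1642] [0.5768 0.2586 0.173 ]
scene red 85 [433.2353 390.0368] [0.5858 0.2611 0.1479] [0.5704 0.2479 0.1312] [0.5992 0.2686 0.165 ]
scene blue 11 [410.9375 360.9375] [0.595  0.1969 0.1688] [0.5895 0.1866 0.1671] [0.5993 0.2001 0.172 ]
scene blue 78 [405.9696 375.0801] [0.6096 0.204  0.1479] [0.595  0.1897 0.1314] [0.6224 0.2113 0.1651]
scene yellow 13 [385.2163 347.476 ] [0.6189 0.1396 0.1693] [0.6123 0.1325 0.1649] [0.6251 0.1447 0.172 ]
scene yellow 79 [380.3006 360.8584] [0.6332 0.1471 0.1489] [0.6171 0.1327 0.129 ] [0.6495 0.1561 0.1653]
scene blk 1612 0.13847297411046774 [ 0.3011 -0.2046  0.135 ] [0.6774 0.041  0.1469]
top red 26 [291.4663 280.5288] [0.5757 0.253  0.1667] [0.5632 0.2469 0.1474] [0.5919 0.2611 0.1769]
top blue 24 [315.5599 270.5078] [0.5989 0.1966 0.1656] [0.5884 0.1892 0.1501] [0.6135 0.2051 0.1735]
top yellow 25 [339.6875 259.8125] [0.6236 0.1406 0.1676] [0.614  0.1308 0.1488] [0.6396 0.1502 0.1798]
top blk 2524 0.14053811457885956 [ 0.3008 -0.2077  0.135 ] [0.6977 0.0456 0.147 ]
{'K': array([[297.3186,   0.    , 256.7427],
       [  0.    , 297.3186, 193.2574],
       [  0.    ,   0.    ,   1.    ]]), 'R': array([[ 0.2198, -0.9755, -0.0009],
       [-0.9315, -0.2102,  0.2969],
       [-0.2898, -0.0644, -0.9549]]), 't': array([-0.5492, -0.0384,  0.3801])}
cam in tool [ 0.0761 -0.0004 -0.1431] 
 [[-0.0001  1.     -0.0003]
 [-0.9548 -0.0002 -0.2972]
 [-0.2972  0.0003  0.9548]]
```

View pics/crops.png

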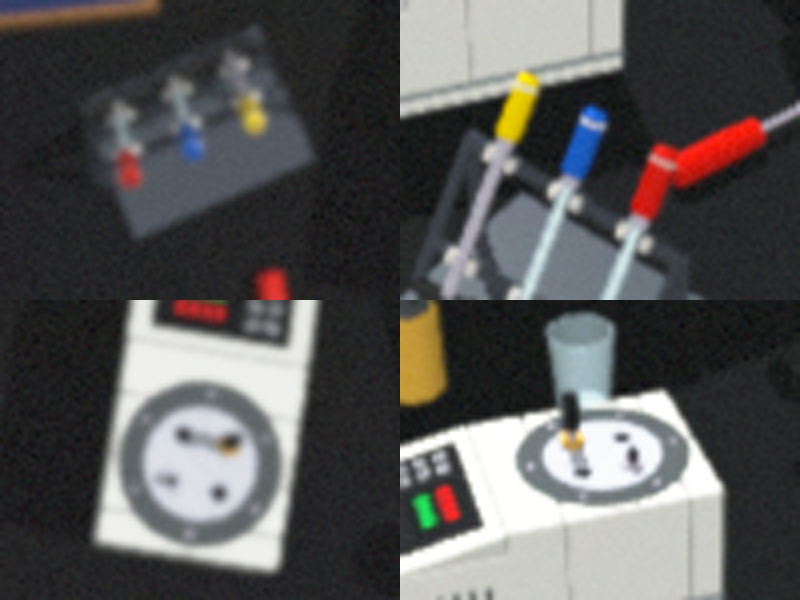

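The crops confirm the choice: red and blue heads in their lanes, yellow beside them, and the screwdriver separate. On the block (top crop) the reference is at upper right (232,440) and the plug at lower left (168,480). The open wells are at upper left (183,434) and lower right (218,493).

```bash
cat >> h.py <<'E'
from scipy.spatial.transform import Rotation as Ro
np.set_printoptions(precision=4,suppress=True)
def plan(o,R,p):
    T=o['tool_rot']; s=T.T@(np.array(p)-o['position'])/.5; w=Ro.from_matrix(T.T@R).as_rotvec()
    print("shift",s,"turn",w/np.pi,"deg",np.degrees(np.linalg.norm(w)))
def Rdown(yaw):
    c,s=np.cos(yaw),np.sin(yaw); x=np.array([c,s,0]); z=np.array([0,0,-1.]); return np.stack([x,np.cross(z,x),z],1)
def pix2plane(n,u,v,z):
    f=np.load(f"{n}.npz"); K,R,t=f['K'],f['R'],f['t']
    c=-R.T@t; d=R.T@np.array([(u-K[0,2])/K[0,0],(v-K[1,2])/K[1,1],1]); return c+d*(z-c[2])/d[2]
E
python3 - <<'E'
from h import *
from rig import *
def cr(x,y,X,Y): return x-50+X/4-.4, y-37+Y/4-.4
for nm,X,Y in (("ctr",200,165),("open1",183,134),("open2",218,193),("ref",230,145),("plug",168,180)):
    print(nm,pix2plane("top",*cr(284,190,X,Y),.141))
for nm,X,Y in (("openA",622,138),("openB",582,172)):
    print(nm,pix2plane("scene",*cr(240,180,X-400,Y),.141))
im,W=cloud("top")
m=(abs(W[...,2]-.141)<.008)&(W[...,0]>.3)&(W[...,0]<.7)&(W[...,1]<.05)&(W[...,1]>-.25)
p=W[m]; g=im[m].max(1); q=p[(g<130)]; print(len(q),(np.percentile(q,2,axis=0)+np.percentile(q,98,axis=0))/2)
yaw=np.arctan2(.92,-.39)
plan(observe(),Rdown(yaw),[.52,-.10,.33])
E
```

```text
ctr [ 0.522  -0.1045  0.141 ]
open1 [ 0.5514 -0.0891  0.141 ]
open2 [ 0.4956 -0.1209  0.141 ]
ref [ 0.5405 -0.133   0.141 ]
plug [ 0.5083 -0.0743  0.141 ]
openA [ 0.4998 -0.1166  0.141 ]
openB [ 0.5538 -0.0851  0.141 ]
728 [ 0.5377 -0.1059  0.1398]
shift [ 0.9705 -0.6759 -0.1973] turn [-0.0002 -0.0004 -0.557 ] deg 100.26735872052816
```

```bash
python3 -m handwheel '[[[0,0,-0.1],[0,0,0]],[[0.1,-0.07,-0.2],[0,0,-0.04]],[[0.97,-0.675,-0.2],[0,0,-0.557]],[[0.97,-0.675,-0.2],[0,0,-0.557]],[[0.97,-0.675,-0.2],[0,0,-0.557]],[[0.97,-0.675,-0.2],[0,0,-0.557]],[[0.97,-0.675,-0.2],[0,0,-0.557]],[[0.97,-0.675,-0.2],[0,0,-0.557]],[[0.97,-0.675,-0.2],[0,0,-0.557]],[[0.97,-0.675,-0.2],[0,0,-0.557]]]' 1 20
python3 - <<'E'
from h import *
from rig import *
o=observe();print(o['time_s'],o['position'],o['q']);plan(o,Rdown(np.arctan2(.92,-.39)),[.52,-.10,.33])
E
```

```text
time_s: 1.1
position: [0.4179, -0.2111, 0.3262]
tool_rot: [[0.017, 1.0, -0.0], [1.0, -0.017, 0.0], [0.0, -0.0, -1.0]]
ft_force: [0.4, -0.1, 0.7]
grip_width: 0.0855
gripper_force: 0.0
1.1 [ 0.4179 -0.2111  0.3262] [-41.3372  10.2324  75.2292  -0.0015  94.5531 -40.348 ]
shift [ 0.2257  0.2004 -0.0075] turn [-0.0001 -0.0001 -0.1331] deg 23.962127482754678
```

```bash
python3 -m handwheel '[[[0.22,0.2,0],[0,0,-0.13]],[[0.22,0.2,0],[0,0,-0.13]],[[0.22,0.2,0],[0,0,-0.13]],[[0.22,0.2,0],[0,0,-0.13]],[[0.22,0.2,0],[0,0,-0.13]],[[0.22,0.2,0],[0,0,-0.13]]]'
cat >> h.py <<'E'
def snap(k):
    from rig import observe,get_image,camera_params
    p=camera_params("wrist"); o=observe(); im,d=get_image("wrist")
    np.savez(f"w{k}.npz",im=im,d=d,P=o['position'],T=o['tool_rot'],**p); cv2.imwrite(f"pics/w{k}.png",cv2.resize(im[...,::-1],(800,600),interpolation=cv2.INTER_CUBIC))
def wrays(k,uv):   # uv in 512x384 px -> origin, world unit dirs
    f=np.load(f"w{k}.npz"); K,R,t=f['K'],f['R'],f['t']
    uv=np.atleast_2d(uv).astype(float); a=(uv-[K[0,2],K[1,2]])/K[0,0]; r=np.linalg.norm(a,axis=1)
    s=np.where(r>1e-9,np.sin(r)/np.maximum(r,1e-9),1)
    return -R.T@t,np.c_[a*s[:,None],np.cos(r)]@R
def wplane(k,uv,z):
    c,d=wrays(k,uv); return c+d*((z-c[2])/d[:,2])[:,None]
def wproj(k,X):
    f=np.load(f"w{k}.npz"); c=np.atleast_2d(X)@f['R'].T+f['t']; r=np.arctan2(np.hypot(c[:,0],c[:,1]),c[:,2])
    return c[:,:2]/np.hypot(c[:,0],c[:,1])[:,None]*r[:,None]*f['K'][0,0]+f['K'][:2,2]
def wcloud(k):
    f=np.load(f"w{k}.npz"); v,u=np.mgrid[:384,:512]; c,d=wrays(k,np.c_[u.ravel(),v.ravel()])
    dz=d@f['R'][2]; return f['im'],(c+d*(f['d'].ravel()/dz)[:,None]).reshape(384,512,3)
E
python3 - <<'E'
from h import *
from rig import *
snap(0)
o=observe();print(o['time_s'],o['position'])
E
```

```text
time_s: 1.7
position: [0.5189, -0.1061, 0.3262]
tool_rot: [[-0.374, 0.927, -0.001], [0.927, 0.374, -0.0], [0.0, -0.001, -1.0]]
ft_force: [0.9, -0.9, 0.1]
grip_width: 0.085
gripper_force: 0.0
1.75 [ 0.5189 -0.1063  0.3263]
```

View pics/w0.png

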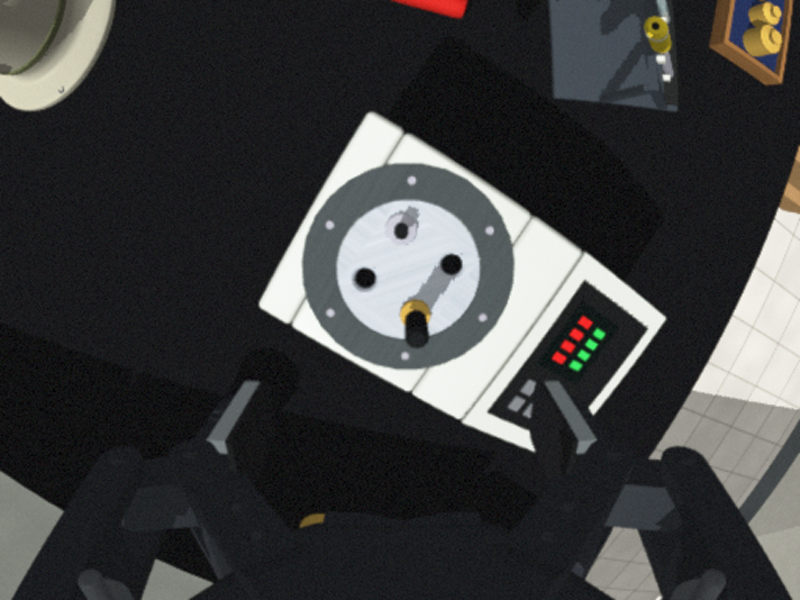

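The wrist view (800x600) shows the block. The open wells are at (366,278) and (451,264), the plug at (402,230) and the reference at (415,318). The yellow head shows at the upper right, at (657,35).

```bash
cat >> h.py <<'E'
def darkblob(k,u,v,r=9,thr=70):
    im=np.load(f"w{k}.npz")['im'].max(2).astype(float); u,v=int(round(u)),int(round(v))
    w=np.clip(120-im[v-r:v+r+1,u-r:u+r+1],0,70); V,U=np.mgrid[v-r:v+r+1,u-r:u+r+1]
    return np.array([(w*U).sum(),(w*V).sum()])/w.sum()
def Rgrasp(yaw,lean=np.radians(35)): # yaw = rest yaw
    xp=np.array([np.cos(yaw),np.sin(yaw),0]); z=np.sin(lean)*xp-np.array([0,0,np.cos(lean)]); x=np.array([-np.sin(yaw),np.cos(yaw),0])
    return np.stack([x,np.cross(z,x),z],1)
E
python3 - <<'E'
from h import *
from rig import *
im,W=wcloud(0)
for n,u,v in (("near",366,278),("far",451,264)):
    b=darkblob(0,u*.64,v*.64); print(n,b,wplane(0,b,.141))
m=(im.min(2)>170)&(abs(W[...,2]-.141)<.02)&(np.linalg.norm(W[...,:2]-[.525,-.105],axis=2)<.05); print("face z",np.median(W[m],0),m.sum())
yaw=np.arctan2(.0478,.1127); print(np.degrees(yaw))
plan(observe(),Rgrasp(yaw),[.531,.231,.25])
plan(observe(),Rdown(np.arctan2(.92,-.39)),[.52,-.02,.33])
E
```

```text
near [233.2584 177.6408] [[ 0.4969 -0.1228  0.141 ]]
far [288.347  168.9522] [[ 0.5511 -0.0899  0.141 ]]
face z [ 0.5211 -0.1007  0.1415] 4595
22.983494207512866
shift [0.6168 0.2746 0.1525] turn [-0.1945  0.0018 -0.0056] deg 35.02880247462365
shift [ 0.1593  0.0666 -0.0074] turn [-0.0001  0.     -0.0058] deg 1.0353715795744045
```

```bash
python3 -m handwheel '[[[0.08,0.03,0],[0,0,0]],[[0.16,0.065,0],[0,0,0]],[[0.16,0.065,0],[0,0,0]],[[0.16,0.065,0],[0,0,0]],[[0.16,0.065,0],[0,0,0]]]'
python3 - <<'E'
from h import *
from rig import *
snap(1)
Ws=[[ 0.4969,-0.1228,.141 ],[ 0.5511,-0.0899,.141 ]]
for i,X in enumerate(Ws):
    e=wproj(1,X)[0]; b=darkblob(1,*e)
    b0=darkblob(0,*wproj(0,X)[0]); c0,d0=wrays(0,b0); c1,d1=wrays(1,b)
    A=np.stack([d0[0],-d1[0]],1); s=np.linalg.lstsq(A,c1-c0,rcond=None)[0]
    print(e,b,wplane(1,b,.141), "tri",c0+s[0]*d0[0],c1+s[1]*d1[0])
o=observe(); print(o['time_s'],o['position'])
plan(o,Rgrasp(np.radians(23)),[.531,.231,.25])
E
```

```text
time_s: 2.25
position: [0.5194, -0.0204, 0.3263]
tool_rot: [[-0.374, 0.928, 0.0], [0.928, 0.374, -0.0], [-0.0, -0.0, -1.0]]
ft_force: [0.7, -0.4, 0.6]
grip_width: 0.0852
gripper_force: 0.0
[208.9021 239.9061] [208.9747 239.6731] [[ 0.4969 -0.1225  0.141 ]] tri [ 0.4969 -0.1232  0.1396] [ 0.4969 -0.1232  0.1396]
[259.4797 232.7616] [259.6358 232.5366] [[ 0.5512 -0.0895  0.141 ]] tri [ 0.5514 -0.0901  0.1396] [ 0.5514 -0.0901  0.1396]
2.3 [ 0.5195 -0.0205  0.3263]
shift [0.4579 0.2093 0.1524] turn [-0.1945  0.0019 -0.0057] deg 35.022607709417755
```

```bash
python3 -m handwheel '[[[0.1,0.045,0],[-0.04,0,0]],[[0.2,0.09,0.03],[-0.08,0,0]],[[0.3,0.13,0.06],[-0.12,0,0]],[[0.38,0.17,0.1],[-0.16,0,0]],[[0.458,0.21,0.15],[-0.195,0,-0.005]],[[0.458,0.21,0.15],[-0.195,0,-0.005]],[[0.458,0.21,0.15],[-0.195,0,-0.005]],[[0.458,0.21,0.15],[-0.195,0,-0.005]]]' 0.6 20
python3 - <<'E'
from h import *
snap(2)
E
```

```text
time_s: 3.1
position: [0.5316, 0.2317, 0.2518]
tool_rot: [[-0.389, 0.753, 0.532], [0.921, 0.321, 0.22], [-0.005, 0.575, -0.818]]
ft_force: [0.2, 0.0, -0.2]
grip_width: 0.0515
gripper_force: 0.0
```

View pics/w2.png

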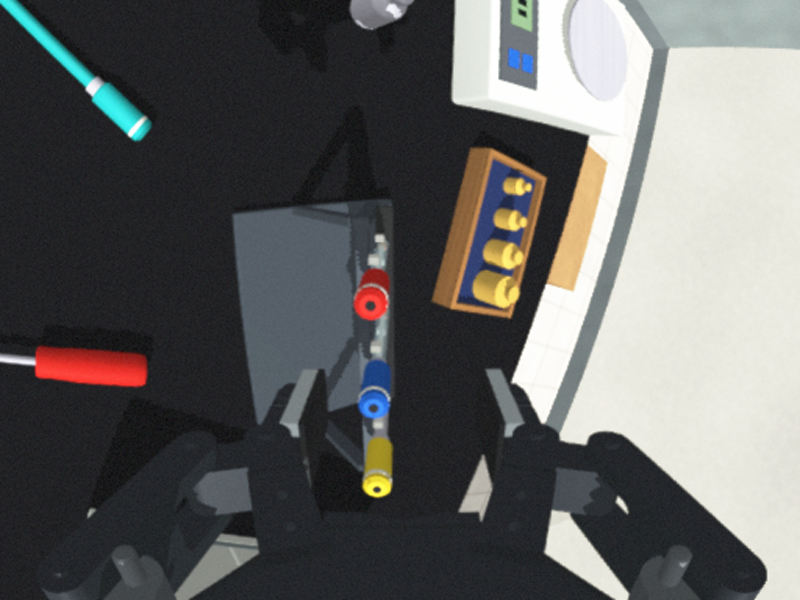

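The wrist view (800x600) looks nearly along the probes. The end-cap holes are at red (371,299), blue (374,407) and yellow (377,488). The red screwdriver (90,365) and the turquoise stick (115,105) lie well clear.

```bash
cat >> h.py <<'E'
def hole(k,u,v,r=4):
    im=np.load(f"w{k}.npz")['im'].max(2).astype(float); u,v=int(round(u)),int(round(v))
    p=im[v-r:v+r+1,u-r:u+r+1]; w=np.clip(np.median(p)-25-p,0,None); V,U=np.mgrid[v-r:v+r+1,u-r:u+r+1]
    return np.array([(w*U).sum(),(w*V).sum()])/w.sum()
E
python3 - <<'E'
from h import *
from rig import *
im,W=wcloud(2); E={}
for n,u,v in (("red",371,299),("blue",374,407),("yellow",377,488)):
    b=hole(2,u*.64,v*.64); E[n]=wplane(2,b,.1695)[0]
    ui,vi=int(u*.64),int(v*.64); P=W[vi-4:vi+5,ui-4:ui+5].reshape(-1,3); P=P[np.isfinite(P[:,2])]
    print(n,b,E[n],"depth med",np.median(P,0))
d=E['red']-E['yellow']; print(d,np.linalg.norm(d[:2]),"yaw",np.degrees(np.arctan2(-d[0],d[1])))
# head axis from wrist depth: fit 3D points of red head
hsv=cv2.cvtColor(im,cv2.COLOR_RGB2HSV).astype(int)
o=observe(); print(o['position'],o['tool_rot'][:,2])
yaw=np.arctan2(-d[0],d[1]); R=Rgrasp(yaw); print(R)
for n in("red","blue"):
    print(n,"head160",E[n]+.02*R[:,2])
tcp=lambda s:E['red']+(.02-s)*R[:,2]
plan(o,R,tcp(.07))
E
```

```text
red [236.6329 194.1392] [0.5657 0.2491 0.1695] depth med [0.565  0.2517 0.1698]
blue [238.5499 260.9762] [0.5906 0.191  0.1695] depth med [0.5901 0.1925 0.1705]
yellow [240.8366 312.9522] [0.6154 0.134  0.1695] depth med [0.6146 0.1359 0.1701]
[-0.0497  0.1151  0.    ] 0.1253382137380902 yaw 23.363180186066433
[0.5318 0.2314 0.2521] [ 0.5325  0.2193 -0.8175]
[[-0.3966  0.752   0.5265]
 [ 0.918   0.3248  0.2275]
 [ 0.      0.5736 -0.8192]]
red head160 [0.5762 0.2536 0.1531]
blue head160 [0.6011 0.1955 0.1531]
shift [ 0.0062 -0.0326  0.079 ] turn [ 0.0009  0.0031 -0.0015] deg 0.6420332601362232
```

```bash
python3 -m handwheel '[[[0.006,-0.032,0.04],[0,0.003,-0.001]],[[0.006,-0.032,0.08],[0,0.003,-0.001]],[[0.006,-0.032,0.08],[0,0.003,-0.001]],[[0.006,-0.032,0.08],[0,0.003,-0.001]]]' 0.6 20
python3 - <<'E'
from h import *
from rig import *
snap(3)
im=np.load("w3.npz")['im']
for n,X,guess in (("red",[.5657,.2483,.1695],(236.6,193)),("blue",[.5906,.191,.1695],(238.5,261))):
    e=wproj(3,X)[0]; b=hole(3,*e,r=5); b0=hole(2,*guess,r=5)
    c0,d0=wrays(2,b0); c1,d1=wrays(3,b); s=np.linalg.lstsq(np.stack([d0[0],-d1[0]],1),c1-c0,rcond=None)[0]
    print(n,b0,e,b,wplane(3,b,.1695),"tri",c0+s[0]*d0[0],c1+s[1]*d1[0])
R=Rgrasp(np.radians(23.3)); o=observe(); print(o['time_s'],o['position'])
plan(o,R,np.array([.5656,.2482,.1695])+(.02+.0187)*R[:,2])
x=cv2.resize(im[150:300,170:310,::-1],(700,600)[::1],interpolation=cv2.INTER_CUBIC); cv2.imwrite("pics/c3.png",x)
E
```

```text
time_s: 3.55
position: [0.5396, 0.2381, 0.2103]
tool_rot: [[-0.395, 0.751, 0.529], [0.919, 0.323, 0.228], [0.001, 0.576, -0.818]]
ft_force: [-0.6, -0.1, 1.4]
grip_width: 0.0515
gripper_force: 0.0
red [236.6312 195.2637] [255.1972 216.9659] [255.5555 217.2643] [[0.5661 0.2481 0.1695]] tri [0.5659 0.2482 0.1697] [0.5659 0.2482 0.1697]
blue [238.2882 261.1331] [255.6456 290.2039] [255.8347 290.2955] [[0.5908 0.1909 0.1695]] tri [0.5896 0.1912 0.1704] [0.5899 0.1914 0.1705]
3.6 [0.5395 0.2383 0.2107]
shift [-0.0026 -0.0022  0.1768] turn [ 0.0011 -0.0002 -0.0001] deg 0.20300173796636575
```

View pics/c3.png

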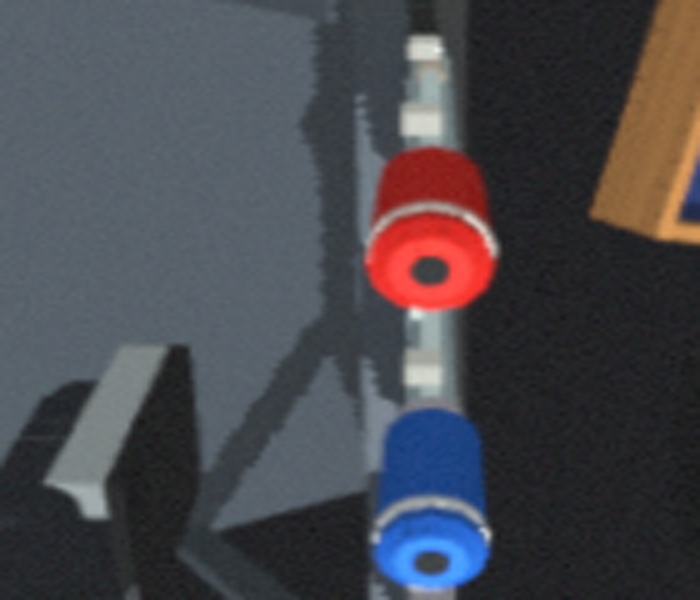

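The close crop confirms the red head: its end hole is at crop (430,268), which matches the measurement. The blue hole is at (432,560). Moving in along the axis, biased 1.5 mm up so that closing lifts the probe rather than pressing it into the notch.

```bash
python3 -m handwheel '[[[-0.002,0.001,0.04],[0,0,0]],[[-0.002,0.001,0.08],[0,0,0]],[[-0.002,0.001,0.12],[0,0,0]],[[-0.002,0.001,0.15],[0,0,0]],[[-0.002,0.001,0.177],[0,0,0]],[[-0.002,0.001,0.177],[0,0,0]],[[-0.002,0.001,0.177],[0,0,0]]]' 0.6 20
python3 -m handwheel '[[[0,0,0],[0,0,0]],[[0,0,0],[0,0,0]],[[0,0,0],[0,0,0]],[[0,0,0],[0,0,0]],[[0,0,0],[0,0,0]],[[0,0,0],[0,0,0]]]' 0 20
```

```text
time_s: 4.3
position: [0.5864, 0.2585, 0.138]
tool_rot: [[-0.397, 0.751, 0.528], [0.918, 0.324, 0.229], [0.001, 0.576, -0.818]]
ft_force: [0.3, 0.2, 0.4]
grip_width: 0.0515
gripper_force: 0.0
time_s: 4.9
position: [0.5864, 0.2586, 0.1377]
tool_rot: [[-0.397, 0.751, 0.528], [0.918, 0.324, 0.229], [0.001, 0.576, -0.818]]
ft_force: [-3.7, -1.4, 5.1]
grip_width: 0.0175
gripper_force: 22.2
```

Gripped at 22 N. A 6.5 N axial push shows because the pads swing forward as they close, so I ease back slightly and lift out square to the axis.

```bash
python3 -m handwheel '[[[0,0,-0.001],[0,0,0]],[[0,0.002,-0.002],[0,0,0]],[[0,0.006,-0.003],[0,0,0]],[[0,0.015,-0.003],[0,0,0]],[[0,0.03,-0.003],[0,0,0]],[[0,0.06,-0.003],[0,0,0]],[[0,0.1,-0.003],[0,0,0]],[[0,0.14,-0.01],[0,0,0]],[[0,0.14,-0.01],[0,0,0]]]' 0 20
python3 - <<'E'
from h import *
from rig import *
o=observe(); print(o['time_s'],o['ft_force'])
# upright above clear area, then over far well. tip at TCP + (160-18.7=141 mm) below
Rd=Rdown(np.radians(113.3))
plan(o,Rd,[.57,.14,.345]); plan(o,Rd,[.5511,-.0897,.345])
E
```

```text
time_s: 5.8
position: [0.6385, 0.2807, 0.1839]
tool_rot: [[-0.397, 0.749, 0.531], [0.918, 0.323, 0.23], [0.0, 0.579, -0.815]]
ft_force: [-0.0, -0.4, -1.1]
grip_width: 0.0173
gripper_force: 21.6
5.8 [-0.009  -0.3786 -1.1233]
shift [-0.204  -0.007  -0.4001] turn [ 0.1965 -0.0001  0.0004] deg 35.372503712341654
shift [-0.6108 -0.1838 -0.5257] turn [ 0.1965 -0.0001  0.0004] deg 35.372503712341654
```

```bash
python3 -m handwheel '[[[0,0.03,-0.04],[0,0,0]],[[0,0.075,-0.105],[0,0,0]],[[0,0.116,-0.163],[0,0,0]],[[-0.02,0.11,-0.22],[0.02,0,0]],[[-0.06,0.09,-0.28],[0.06,0,0]],[[-0.11,0.06,-0.34],[0.1,0,0]],[[-0.16,0.03,-0.39],[0.14,0,0]],[[-0.204,0.01,-0.424],[0.175,0,0]],[[-0.26,-0.01,-0.44],[0.196,0,0]],[[-0.3,-0.03,-0.455],[0.1965,0,0]]]' 0 20
python3 - <<'E'
from h import *
from rig import *
o=observe(); print(o['time_s'],o['ft_force'],o['q'])
plan(o,Rdown(np.radians(113.3)),[.5511,-.0897,.345])
E
```

```text
time_s: 6.8
position: [0.5651, 0.0841, 0.3574]
tool_rot: [[-0.397, 0.918, -0.008], [0.918, 0.397, -0.001], [0.002, -0.008, -1.0]]
ft_force: [0.9, 0.1, -1.4]
grip_width: 0.0174
gripper_force: 21.6
6.8 [ 0.9107  0.1083 -1.3685] [ -3.3577  21.4098  54.621   -0.0928 104.4494 -26.7519]
shift [-0.3081 -0.1634  0.0254] turn [-0.0026 -0.0008  0.0004] deg 0.4937679920526876
```

```bash
python3 -m handwheel '[[[-0.06,-0.03,0],[0,0,0]],[[-0.13,-0.07,0],[0,0,0]],[[-0.2,-0.11,0.01],[0,0,0]],[[-0.27,-0.145,0.02],[0,0,0]],[[-0.308,-0.163,0.025],[-0.002,0,0]],[[-0.308,-0.163,0.025],[-0.002,0,0]],[[-0.308,-0.163,0.025],[-0.002,0,0]],[[-0.308,-0.163,0.025],[-0.002,0,0]]]' 0 20
python3 - <<'E'
from h import *
from rig import *
snap(4)
o=observe(); print(o['time_s'],o['position'],o['tool_rot'][:,2],o['ft_force'],o['gripper_force'])
tip=o['position']+.1413*o['tool_rot'][:,2]
head=o['position']-.0187*o['tool_rot'][:,2]
print("tip",tip, "px tip*1.5625",wproj(4,tip)*1.5625,"head",wproj(4,head)*1.5625,"well",wproj(4,[.5511,-.0897,.141])*1.5625)
im=np.load("w4.npz")['im']; b=wproj(4,tip)[0].astype(int)
y0,x0=b[1]-75,b[0]-100
print(x0,y0); cv2.imwrite("pics/c4.png",cv2.resize(im[y0:y0+150,x0:x0+200,::-1],(800,600),interpolation=cv2.INTER_CUBIC))
E
```

```text
time_s: 7.6
position: [0.5507, -0.0872, 0.3465]
tool_rot: [[-0.398, 0.917, 0.001], [0.917, 0.398, 0.002], [0.002, 0.002, -1.0]]
ft_force: [-0.0, 0.2, -0.7]
grip_width: 0.0172
gripper_force: 21.6
7.65 [ 0.5508 -0.0871  0.3466] [ 0.0011  0.0019 -1.    ] [ 0.1965  0.4945 -0.6711] 21.62479966878891
tip [ 0.5509 -0.0868  0.2053] px tip*1.5625 [[401.0707 283.332 ]] head [[400.724  416.9557]] well [[399.6838 265.2672]]
156 106
```

View pics/c4.png

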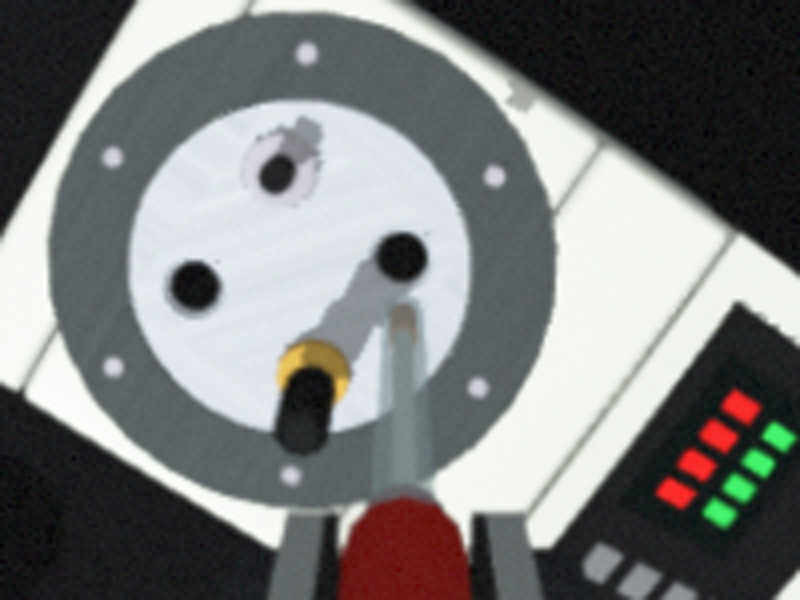

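The crop shows the red probe hanging straight, with its tip at crop (404,302) (predicted to within 0.5 px). The far well is at (402,257) and open; the reference (303,410) and plug (277,173) are undisturbed.

Run:
```python
from h import *
from rig import *
print(darkblob(4,256.5,170.2,r=7,thr=0)); 
for b in (darkblob(4,256.5,170.2,r=8),(256.5-.1,170.2)): print(b,wplane(4,b,.141))
t=wplane(4,(257-.1,181.3),.2053); print("tip obs",t)
o=observe(); plan(o,Rdown(np.radians(113.4)),[.5512,-.0897,.152+.1413])
```

```text
[255.8922 169.9938]
[255.8922 169.9938] [[ 0.5513 -0.0899  0.141 ]]
(256.4, 170.2) [[ 0.552  -0.0899  0.141 ]]
tip obs [[ 0.5511 -0.0867  0.2053]]
shift [-0.0053 -0.0015  0.1066] turn [ 0.0006 -0.0004  0.0003] deg 0.13905461263863078
```

```bash
cat > chk.py <<'E'
import sys
from rig import observe
import numpy as np
ref=np.load("ref.npy") if len(sys.argv)<2 else None
f=[];o=observe()
F=o['ft_force']
if ref is None: np.save("ref.npy",F); sys.exit(0)
d=F-ref; sys.exit(1 if np.linalg.norm(d)>2.5 else 0)
E
python3 -m handwheel '[[[-0.005,-0.001,0.02],[0,0,0]],[[-0.005,-0.001,0.04],[0,0,0]],[[-0.005,-0.001,0.06],[0,0,0]],[[-0.005,-0.001,0.08],[0,0,0]],[[-0.005,-0.001,0.1],[0,0,0]],[[-0.005,-0.001,0.106],[0,0,0]],[[-0.005,-0.001,0.106],[0,0,0]],[[-0.005,-0.001,0.106],[0,0,0]]]' 0 20
python3 - <<'E'
from h import *
from rig import *
o=observe(); print(o['position'],o['ft_force'],o['gripper_force']); plan(o,Rdown(np.radians(113.4)),[.5512,-.0897,.075+.1413])
E
```

```text
time_s: 8.45
position: [0.5514, -0.0907, 0.2939]
tool_rot: [[-0.397, 0.918, 0.002], [0.918, 0.397, 0.001], [0.001, 0.002, -1.0]]
ft_force: [-0.1, 0.5, -0.6]
grip_width: 0.0175
gripper_force: 21.6
[ 0.5514 -0.0907  0.2939] [-0.0772  0.5274 -0.5921] 21.6351056098938
shift [0.0019 0.     0.1553] turn [ 0.0007 -0.0002 -0.0002] deg 0.1296596969477404
```

```bash
python3 -m handwheel '[[[0.002,0,0],[0,0,0]],[[0.002,0,0.006],[0,0,0]],[[0.002,0,0.012],[0,0,0]],[[0.002,0,0.018],[0,0,0]],[[0.002,0,0.024],[0,0,0]],[[0.002,0,0.03],[0,0,0]],[[0.002,0,0.036],[0,0,0]],[[0.002,0,0.04],[0,0,0]]]' 0 20 && python3 chk.py && python3 -m handwheel '[[[0,0,0.012],[0,0,0]],[[0,0,0.026],[0,0,0]],[[0,0,0.04],[0,0,0]],[[0,0,0.054],[0,0,0]],[[0,0,0.068],[0,0,0]],[[0,0,0.082],[0,0,0]],[[0,0,0.096],[0,0,0]],[[0,0,0.108],[0,0,0]],[[0,0,0.112],[0,0,0]],[[0,0,0.112],[0,0,0]]]' 0 20
python3 - <<'E'
from h import *
from rig import *
o=observe(); print(o['position'],o['ft_force'],o['wrist_torque'],o['tool_rot'][:,2], "tip z",o['position'][2]-.1413)
E
```

```text
time_s: 9.25
position: [0.5509, -0.0897, 0.2732]
tool_rot: [[-0.397, 0.918, 0.001], [0.918, 0.397, 0.002], [0.001, 0.001, -1.0]]
ft_force: [0.0, 0.5, -0.4]
grip_width: 0.0178
gripper_force: 21.6
[ 0.5509 -0.0897  0.2732] [ 0.0299  0.5427 -0.4284] [ 0.031  -0.007   0.0124] [ 0.0006  0.0019 -1.    ] tip z 0.13189804841882666Traceback (most recent call last):
  File "chk.py", line 4, in <module>
    ref=np.load("ref.npy") if len(sys.argv)<2 else None
        ~~~~~~~^^^^^^^^^^^
    fid = stack.enter_context(open(os.fspath(file), "rb"))
                              ~~~~^^^^^^^^^^^^^^^^^^^^^^^
FileNotFoundError: [Errno 2] No such file or directory: 'ref.npy'
```

The tip is 9 mm into the well with no contact; only the force reference file was missing. Continuing.

```bash
python3 chk.py set; python3 -m handwheel '[[[0,0,0.01],[0,0,0]],[[0,0,0.024],[0,0,0]],[[0,0,0.038],[0,0,0]],[[0,0,0.052],[0,0,0]],[[0,0,0.062],[0,0,0]],[[0,0,0.062],[0,0,0]]]' 0 20 && python3 chk.py && python3 -m handwheel '[[[0,0,0.01],[0,0,0]],[[0,0,0.022],[0,0,0]],[[0,0,0.034],[0,0,0]],[[0,0,0.044],[0,0,0]],[[0,0,0.052],[0,0,0]],[[0,0,0.052],[0,0,0]],[[0,0,0.052],[0,0,0]]]' 0 20
python3 - <<'E'
from h import *
from rig import *
o=observe(); print(o['position'],o['ft_force'],o['wrist_torque'],o['tool_rot'][:,2], "depth",-(o['position'][2]-.1413-.141))
E
```

```text
time_s: 9.85
position: [0.5507, -0.0895, 0.2417]
tool_rot: [[-0.397, 0.918, -0.001], [0.918, 0.397, 0.002], [0.002, 0.0, -1.0]]
ft_force: [0.0, 0.8, -1.0]
grip_width: 0.0173
gripper_force: 21.6
time_s: 10.55
position: [0.551, -0.0896, 0.2166]
tool_rot: [[-0.397, 0.918, 0.001], [0.918, 0.397, 0.002], [0.001, 0.002, -1.0]]
ft_force: [0.6, -0.4, -0.8]
grip_width: 0.0175
gripper_force: 21.6
[ 0.551  -0.0896  0.2166] [ 0.5637 -0.3792 -0.8103] [-0.0151 -0.0145  0.0213] [ 0.001   0.0017 -1.    ] depth 0.06566786153704374
```

```bash
python3 -m handwheel '[[[0,0,0.004],[0,0,0]],[[0,0,0.008],[0,0,0]],[[0,0,0.012],[0,0,0]],[[0,0,0.012],[0,0,0]]]' 0 20 | grep force && python3 chk.py \
&& python3 -m handwheel '[[[0,0,0.002],[0,0,0]],[[0,0,0.003],[0,0,0]],[[0,0,0.003],[0,0,0]]]' 0 20 | grep ft_ && python3 chk.py \
&& python3 -m handwheel '[[[0,0,0.002],[0,0,0]],[[0,0,0.003],[0,0,0]],[[0,0,0.003],[0,0,0]]]' 0 20 | grep ft_ && python3 chk.py \
&& python3 -m handwheel '[[[0,0,0.002],[0,0,0]],[[0,0,0.003],[0,0,0]],[[0,0,0.003],[0,0,0]]]' 0 20 | grep ft_ && python3 chk.py \
&& python3 -m handwheel '[[[0,0,0.002],[0,0,0]],[[0,0,0.003],[0,0,0]],[[0,0,0.003],[0,0,0]]]' 0 20 | grep ft_ && python3 chk.py \
&& python3 -m handwheel '[[[0,0,0.002],[0,0,0]],[[0,0,0.003],[0,0,0]],[[0,0,0.003],[0,0,0]]]' 0 20 | grep ft_ && python3 chk.py \
&& python3 -m handwheel '[[[0,0,0.002],[0,0,0]],[[0,0,0.003],[0,0,0]],[[0,0,0.003],[0,0,0]]]' 0 20 | grep ft_ && python3 chk.py
python3 - <<'E'
from h import *
from rig import *
o=observe(); print(o['time_s'],o['position'],o['ft_force'],o['gripper_force'],"depth",-(o['position'][2]-.1413-.141))
E
```

```text
ft_force: [0.7, 0.5, -0.8]
gripper_force: 21.6
ft_force: [0.6, 0.8, -0.6]
ft_force: [-0.5, 0.3, -1.3]
ft_force: [0.0, -0.2, 0.2]
ft_force: [-0.6, 0.8, -0.6]
ft_force: [-0.8, 0.2, -0.9]
ft_force: [-0.9, 0.1, 3.8]
12.75 [ 0.5512 -0.0896  0.202 ] [-0.8555  0.0937  3.7765] 22.093624770641327 depth 0.08027618321459207
```

A vertical force of +4.6 N at 80 mm depth is inside the 78–103 mm range. One small press confirms it's the bottom before I let go.

```bash
python3 -m handwheel '[[[0,0,0.0006],[0,0,0]],[[0,0,0.0006],[0,0,0]]]' 0 20
```

```text
time_s: 12.95
position: [0.5512, -0.0897, 0.2019]
tool_rot: [[-0.397, 0.918, 0.002], [0.918, 0.397, 0.001], [0.0, 0.002, -1.0]]
ft_force: [-0.2, 0.8, 5.7]
grip_width: 0.0173
gripper_force: 22.3
```

Force rises with no further travel: the probe is on the bottom. Releasing, then withdrawing straight up.

```bash
python3 -m handwheel '[[[0,0,0],[0,0,0]],[[0,0,0],[0,0,0]],[[0,0,0],[0,0,0]],[[0,0,0],[0,0,0]],[[0,0,0],[0,0,0]]]' 0.4 20
python3 -m handwheel '[[[0,0,-0.01],[0,0,0]],[[0,0,-0.03],[0,0,0]],[[0,0,-0.06],[0,0,0]],[[0,0,-0.11],[0,0,0]],[[0,0,-0.17],[0,0,0]],[[0,0,-0.23],[0,0,0]],[[0,0,-0.25],[0,0,0]],[[0,0,-0.25],[0,0,0]]]' 0.6 20
python3 - <<'E'
from h import *
from rig import *
snap(5); im=np.load("w5.npz")['im']
cv2.imwrite("pics/c5.png",cv2.resize(im[90:300,116:396,::-1],(800,600),interpolation=cv2.INTER_CUBIC))
o=observe(); print(o['time_s'],o['position']); R=Rgrasp(np.radians(23.3))
end=np.array([.5907,.1910,.1697]); plan(o,R,end+(.02-.08)*R[:,2])
E
```

```text
time_s: 13.45
position: [0.551, -0.0895, 0.2011]
tool_rot: [[-0.397, 0.918, 0.001], [0.918, 0.397, 0.002], [0.001, 0.001, -1.0]]
ft_force: [-0.2, 0.2, -0.3]
grip_width: 0.0345
gripper_force: 0.0
time_s: 14.25
position: [0.5511, -0.0898, 0.3276]
tool_rot: [[-0.397, 0.918, 0.004], [0.918, 0.397, 0.001], [-0.001, 0.004, -1.0]]
ft_force: [0.5, 0.4, 0.3]
grip_width: 0.0514
gripper_force: 0.0
14.3 [ 0.5508 -0.0897  0.326 ]
shift [0.4835 0.2268 0.2152] turn [-0.194  -0.0005  0.0002] deg 34.913735345922305
```

View pics/c5.png

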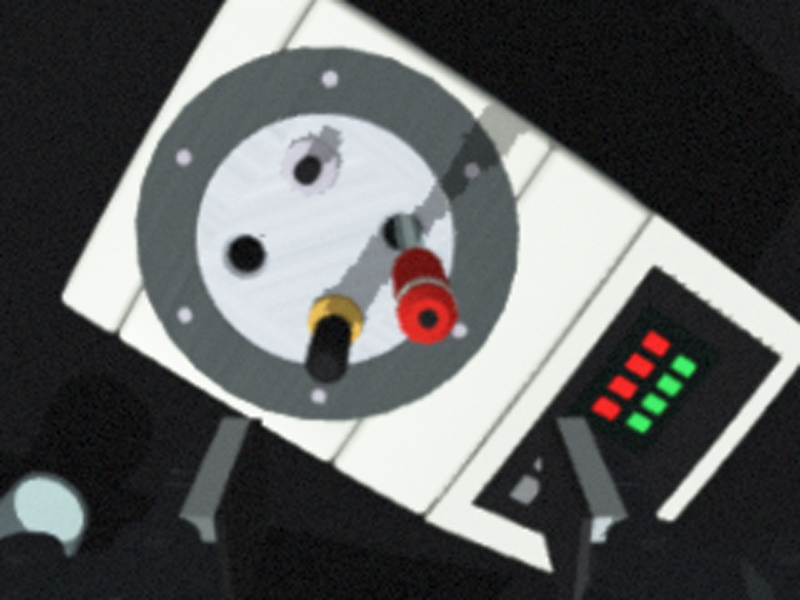

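The crop shows the red probe standing in the far well (end hole at crop (428,317)). The reference (328,340), the plug (310,168) and the near open well (246,255) are undisturbed. Next is the blue probe.

```bash
python3 -m handwheel '[[[0.08,0.03,0],[-0.02,0,0]],[[0.17,0.07,0],[-0.06,0,0]],[[0.26,0.11,0.03],[-0.1,0,0]],[[0.34,0.15,0.08],[-0.14,0,0]],[[0.42,0.19,0.14],[-0.17,0,0]],[[0.484,0.227,0.215],[-0.194,0,0]],[[0.484,0.227,0.215],[-0.194,0,0]],[[0.484,0.227,0.215],[-0.194,0,0]],[[0.484,0.227,0.215],[-0.194,0,0]]]' 0.6 20 | grep pos
python3 - <<'E'
from h import *
from rig import *
print("red end",wplane(5,(265.8,201),.241))
snap(6)
X=np.array([.5905,.1910,.1697]); e=wproj(6,X)[0]
b=hole(6,*e,r=5); b2=hole(6,*b,r=5)
c0,d0=wrays(3,(255.83,290.3)); c1,d1=wrays(6,b2); s=np.linalg.lstsq(np.stack([d0[0],-d1[0]],1),c1-c0,rcond=None)[0]
print(e,b,b2,wplane(6,b2,.1697),c0+s[0]*d0[0],c1+s[1]*d1[0])
R=Rgrasp(np.radians(23.3)); o=observe(); print(o['time_s'],o['position'])
E=wplane(6,b2,.1697)[0]; plan(o,R,E+(.02+.0187)*R[:,2])
E
```

```text
position: [0.56, 0.1769, 0.22]
red end [[ 0.5592 -0.0886  0.241 ]]
[254.2394 209.0623] [254.3641 208.7323] [254.3641 208.7323] [[0.5905 0.1913 0.1697]] [0.59   0.1913 0.1703] [0.59   0.1913 0.1703]
15.25 [0.5603 0.1766 0.2204]
shift [ 0.0029 -0.0035  0.1991] turn [ 0.0005 -0.0001  0.    ] deg 0.08825958026641624
```

```bash
python3 -m handwheel '[[[0.003,-0.0005,0.04],[0,0,0]],[[0.003,-0.0005,0.08],[0,0,0]],[[0.003,-0.0005,0.12],[0,0,0]],[[0.003,-0.0005,0.15],[0,0,0]],[[0.003,-0.0005,0.18],[0,0,0]],[[0.003,-0.0005,0.197],[0,0,0]],[[0.003,-0.0005,0.197],[0,0,0]],[[0.003,-0.0005,0.197],[0,0,0]]]' 0.6 20
python3 -m handwheel '[[[0,0,0],[0,0,0]],[[0,0,0],[0,0,0]],[[0,0,-0.001],[0,0,0]],[[0,0,-0.001],[0,0,0]],[[0,0,-0.001],[0,0,0]],[[0,0,-0.001],[0,0,0]]]' 0 20
```

```text
time_s: 16.05
position: [0.6103, 0.2013, 0.1388]
tool_rot: [[-0.397, 0.752, 0.527], [0.918, 0.324, 0.229], [0.001, 0.574, -0.819]]
ft_force: [-0.2, 0.2, 0.3]
grip_width: 0.0514
gripper_force: 0.0
time_s: 16.65
position: [0.61, 0.2013, 0.1389]
tool_rot: [[-0.397, 0.752, 0.526], [0.918, 0.324, 0.228], [0.001, 0.574, -0.819]]
ft_force: [-1.1, 0.0, 1.0]
grip_width: 0.0172
gripper_force: 22.0
```

Gripped at 22 N with little axial load. Lifting out and bringing the probe upright.

```bash
python3 -m handwheel '[[[0,0,-0.001],[0,0,0]],[[0,0.002,-0.002],[0,0,0]],[[0,0.006,-0.003],[0,0,0]],[[0,0.015,-0.003],[0,0,0]],[[0,0.03,-0.003],[0,0,0]],[[0,0.06,-0.003],[0,0,0]],[[0,0.1,-0.003],[0,0,0]],[[0,0.14,-0.01],[0,0,0]],[[0,0.14,-0.01],[0,0,0]]]' 0 20 | grep -E 'pos|force'
python3 -m handwheel '[[[0,0.03,-0.04],[0,0,0]],[[0,0.075,-0.105],[0,0,0]],[[0,0.116,-0.163],[0,0,0]],[[-0.02,0.11,-0.22],[0.02,0,0]],[[-0.04,0.08,-0.28],[0.06,0,0]],[[-0.08,0.04,-0.34],[0.1,0,0]],[[-0.12,0,-0.4],[0.14,0,0]],[[-0.16,-0.04,-0.45],[0.175,0,0]],[[-0.2,-0.07,-0.48],[0.195,0,0]],[[-0.22,-0.1,-0.5],[0.195,0,0]]]' 0 20 | grep -E 'pos|force'
python3 - <<'E'
from h import *
from rig import *
o=observe(); print(o['time_s'],o['position'],o['ft_force']); plan(o,Rdown(np.radians(113.3)),[.4969,-.1226,.345])
plan(o,Rdown(np.radians(113.3)),[.49,.02,.35])
E
```

```text
position: [0.6622, 0.2234, 0.1855]
ft_force: [0.2, -0.6, 0.0]
gripper_force: 22.0
position: [0.5346, 0.0471, 0.3583]
ft_force: [-0.1, -0.2, -1.3]
gripper_force: 21.9
18.55 [0.5346 0.0471 0.3583] [-0.1276 -0.2311 -1.3032]
shift [-0.2818 -0.2037  0.0268] turn [-0.0012 -0.0006  0.0003] deg 0.24653706493460684
shift [-0.0145 -0.1033  0.0169] turn [-0.0012 -0.0006  0.0003] deg 0.24653706493460684
```

```bash
python3 -m handwheel '[[[-0.01,-0.05,0],[0,0,0]],[[-0.03,-0.11,0],[0,0,0]],[[-0.09,-0.14,0.01],[0,0,0]],[[-0.16,-0.17,0.02],[0,0,0]],[[-0.23,-0.195,0.025],[0,0,0]],[[-0.282,-0.204,0.027],[-0.001,0,0]],[[-0.282,-0.204,0.027],[-0.001,0,0]],[[-0.282,-0.204,0.027],[-0.001,0,0]],[[-0.282,-0.204,0.027],[-0.001,0,0]]]' 0 20 | grep -E 'pos|force'
python3 - <<'E'
from h import *
from rig import *
snap(7)
o=observe(); print(o['time_s'],o['position'],o['tool_rot'][:,2],o['ft_force'],o['gripper_force'])
tip=o['position']+.1413*o['tool_rot'][:,2]
w=wproj(7,[.4969,-.1226,.141])[0]; b=darkblob(7,*w,r=7); print("well",w,b,wplane(7,b,.141))
t=wproj(7,tip)[0]; x0,y0=int(t[0])-100,int(t[1])-75
print("tip",tip,"crop px",(t-[x0,y0])*4,"well crop",(w-[x0,y0])*4)
im=np.load("w7.npz")['im']; cv2.imwrite("pics/c7.png",cv2.resize(im[y0:y0+150,x0:x0+200,::-1],(800,600),interpolation=cv2.INTER_CUBIC))
plan(o,Rdown(np.radians(113.4)),[.4971,-.1226,.152+.1413])
E
```

```text
position: [0.4965, -0.1205, 0.3454]
ft_force: [0.0, 0.3, 0.2]
gripper_force: 22.0
19.5 [ 0.4966 -0.1203  0.3456] [ 0.0011  0.0019 -1.    ] [-0.633  -0.0224 -0.5433] 21.95441722869873
well [255.9507 169.7217] [255.7208 169.8917] [[ 0.4967 -0.1229  0.141 ]]
tip [ 0.4967 -0.1201  0.2043] crop px [402.8019 301.4782] well crop [399.8027 254.887 ]
shift [-0.0047 -0.001   0.1046] turn [ 0.0006 -0.0004  0.0002] deg 0.13498828372823177
```

View pics/c7.png

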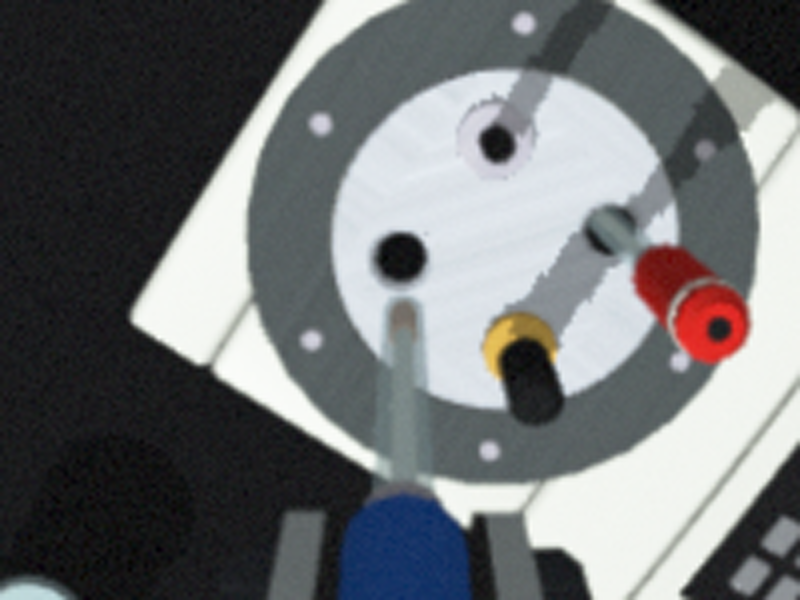

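The blue probe hangs straight, with its tip at crop (403,300) as predicted. The near well is at (400,257) and red stands in the far well. Descending as before.

```bash
python3 -m handwheel '[[[-0.005,-0.001,0.02],[0,0,0]],[[-0.005,-0.001,0.04],[0,0,0]],[[-0.005,-0.001,0.06],[0,0,0]],[[-0.005,-0.001,0.08],[0,0,0]],[[-0.005,-0.001,0.1],[0,0,0]],[[-0.005,-0.001,0.104],[0,0,0]],[[-0.005,-0.001,0.104],[0,0,0]],[[-0.005,-0.001,0.104],[0,0,0]]]' 0 20 | grep -E 'pos|force'
python3 - <<'E'
from h import *
from rig import *
o=observe(); print(o['position']+.1413*o['tool_rot'][:,2],o['ft_force']); plan(o,Rdown(np.radians(113.4)),[.4969,-.1227,.075+.1413])
E
```

```text
position: [0.4975, -0.1238, 0.2939]
ft_force: [0.4, -0.3, -0.1]
gripper_force: 22.0
[ 0.4977 -0.1236  0.1526] [ 0.3645 -0.3182 -0.1039]
shift [ 0.0024 -0.0005  0.1552] turn [ 0.0007 -0.0002 -0.0002] deg 0.12899959528586077
```

```bash
python3 chk.py set; python3 -m handwheel '[[[0.002,-0.0005,0],[0,0,0]],[[0.002,-0.0005,0.006],[0,0,0]],[[0.002,-0.0005,0.012],[0,0,0]],[[0.002,-0.0005,0.018],[0,0,0]],[[0.002,-0.0005,0.024],[0,0,0]],[[0.002,-0.0005,0.03],[0,0,0]],[[0.002,-0.0005,0.036],[0,0,0]],[[0.002,-0.0005,0.04],[0,0,0]]]' 0 20 | grep -E 'pos|ft_' && python3 chk.py && python3 -m handwheel '[[[0,0,0.01],[0,0,0]],[[0,0,0.024],[0,0,0]],[[0,0,0.038],[0,0,0]],[[0,0,0.052],[0,0,0]],[[0,0,0.062],[0,0,0]],[[0,0,0.062],[0,0,0]]]' 0 20 | grep -E 'pos|ft_' && python3 chk.py && python3 -m handwheel '[[[0,0,0.01],[0,0,0]],[[0,0,0.022],[0,0,0]],[[0,0,0.034],[0,0,0]],[[0,0,0.044],[0,0,0]],[[0,0,0.052],[0,0,0]],[[0,0,0.06],[0,0,0]],[[0,0,0.06],[0,0,0]],[[0,0,0.06],[0,0,0]]]' 0 20 | grep -E 'pos|ft_'
python3 chk.py; echo $?
```

```text
position: [0.4967, -0.1229, 0.2732]
ft_force: [0.5, -0.9, -0.4]
position: [0.4965, -0.1228, 0.2417]
ft_force: [0.1, -0.6, -0.9]
position: [0.4968, -0.1228, 0.2126]
ft_force: [-0.6, -0.1, -0.8]
0
```

```bash
python3 chk.py set; python3 -m handwheel '[[[0,0,0.003],[0,0,0]],[[0,0,0.006],[0,0,0]],[[0,0,0.008],[0,0,0]],[[0,0,0.008],[0,0,0]]]' 0 20 | grep ft_ && python3 chk.py \
&& python3 -m handwheel '[[[0,0,0.002],[0,0,0]],[[0,0,0.003],[0,0,0]],[[0,0,0.003],[0,0,0]]]' 0 20 | grep ft_ && python3 chk.py \
&& python3 -m handwheel '[[[0,0,0.002],[0,0,0]],[[0,0,0.003],[0,0,0]],[[0,0,0.003],[0,0,0]]]' 0 20 | grep ft_ && python3 chk.py \
&& python3 -m handwheel '[[[0,0,0.002],[0,0,0]],[[0,0,0.003],[0,0,0]],[[0,0,0.003],[0,0,0]]]' 0 20 | grep ft_ && python3 chk.py \
&& python3 -m handwheel '[[[0,0,0.002],[0,0,0]],[[0,0,0.003],[0,0,0]],[[0,0,0.003],[0,0,0]]]' 0 20 | grep ft_ && python3 chk.py \
&& python3 -m handwheel '[[[0,0,0.002],[0,0,0]],[[0,0,0.003],[0,0,0]],[[0,0,0.003],[0,0,0]]]' 0 20 | grep ft_ && python3 chk.py \
&& python3 -m handwheel '[[[0,0,0.002],[0,0,0]],[[0,0,0.003],[0,0,0]],[[0,0,0.003],[0,0,0]]]' 0 20 | grep ft_ && python3 chk.py \
&& python3 -m handwheel '[[[0,0,0.002],[0,0,0]],[[0,0,0.003],[0,0,0]],[[0,0,0.003],[0,0,0]]]' 0 20 | grep ft_ && python3 chk.py \
&& python3 -m handwheel '[[[0,0,0.002],[0,0,0]],[[0,0,0.003],[0,0,0]],[[0,0,0.003],[0,0,0]]]' 0 20 | grep ft_ && python3 chk.py \
&& python3 -m handwheel '[[[0,0,0.002],[0,0,0]],[[0,0,0.003],[0,0,0]],[[0,0,0.003],[0,0,0]]]' 0 20 | grep ft_ && python3 chk.py
python3 - <<'E'
from rig import *
o=observe(); print(o['time_s'],o['position'],o['ft_force'],o['gripper_force'],"depth",-(o['position'][2]-.1413-.141))
E
```

```text
ft_force: [-0.2, 0.3, -0.1]
ft_force: [-1.4, -0.1, 0.1]
ft_force: [0.0, -0.5, 0.0]
ft_force: [0.3, -0.3, -1.3]
ft_force: [0.2, -0.6, -0.5]
ft_force: [-0.2, -0.1, -1.2]
ft_force: [-0.0, -0.1, -0.4]
ft_force: [0.4, 0.6, -0.1]
ft_force: [-0.6, -0.2, -0.1]
ft_force: [-0.1, -0.4, -0.2]
25.6 [ 0.49673422 -0.12277     0.19491151] [-0.05893218 -0.44626358 -0.2090419 ] 21.950877606868744 depth 0.08738848784520106
```

```bash
python3 -m handwheel '[[[0,0,0.002],[0,0,0]],[[0,0,0.003],[0,0,0]],[[0,0,0.003],[0,0,0]]]' 0 20 | grep ft_ && python3 chk.py \
&& python3 -m handwheel '[[[0,0,0.002],[0,0,0]],[[0,0,0.003],[0,0,0]],[[0,0,0.003],[0,0,0]]]' 0 20 | grep ft_ && python3 chk.py \
&& python3 -m handwheel '[[[0,0,0.002],[0,0,0]],[[0,0,0.003],[0,0,0]],[[0,0,0.003],[0,0,0]]]' 0 20 | grep ft_ && python3 chk.py \
&& python3 -m handwheel '[[[0,0,0.002],[0,0,0]],[[0,0,0.003],[0,0,0]],[[0,0,0.003],[0,0,0]]]' 0 20 | grep ft_ && python3 chk.py \
&& python3 -m handwheel '[[[0,0,0.002],[0,0,0]],[[0,0,0.003],[0,0,0]],[[0,0,0.003],[0,0,0]]]' 0 20 | grep ft_ && python3 chk.py \
&& python3 -m handwheel '[[[0,0,0.002],[0,0,0]],[[0,0,0.003],[0,0,0]],[[0,0,0.003],[0,0,0]]]' 0 20 | grep ft_ && python3 chk.py \
&& python3 -m handwheel '[[[0,0,0.002],[0,0,0]],[[0,0,0.003],[0,0,0]],[[0,0,0.003],[0,0,0]]]' 0 20 | grep ft_ && python3 chk.py \
&& python3 -m handwheel '[[[0,0,0.002],[0,0,0]],[[0,0,0.003],[0,0,0]],[[0,0,0.003],[0,0,0]]]' 0 20 | grep ft_ && python3 chk.py \
&& python3 -m handwheel '[[[0,0,0.002],[0,0,0]],[[0,0,0.003],[0,0,0]],[[0,0,0.003],[0,0,0]]]' 0 20 | grep ft_ && python3 chk.py \
&& python3 -m handwheel '[[[0,0,0.002],[0,0,0]],[[0,0,0.003],[0,0,0]],[[0,0,0.003],[0,0,0]]]' 0 20 | grep ft_ && python3 chk.py
python3 - <<'E'
from rig import *
o=observe(); print(o['time_s'],o['position'],o['ft_force'],o['gripper_force'],"depth",-(o['position'][2]-.1413-.141))
E
```

```text
ft_force: [-0.4, -0.6, -1.6]
ft_force: [-0.4, 0.5, -1.0]
ft_force: [1.0, -0.7, -0.3]
ft_force: [-1.1, 0.0, -0.8]
ft_force: [0.2, 0.5, -0.8]
ft_force: [-0.2, 0.8, -1.2]
ft_force: [-1.0, -0.1, -0.3]
ft_force: [0.1, -0.7, 3.3]
28.0 [ 0.49693848 -0.1228809   0.1833857 ] [ 0.14087817 -0.74063732  3.28687731] 22.376970648765564 depth 0.09891429653633288
```

Contact (+4 N vertical) at 99 mm depth, within range. A small confirming press comes next.

```bash
python3 -m handwheel '[[[0,0,0.0006],[0,0,0]],[[0,0,0.0006],[0,0,0]]]' 0 20 | grep -E 'pos|force'
```

```text
position: [0.497, -0.1229, 0.1833]
ft_force: [0.1, 0.2, 5.6]
gripper_force: 22.6
```

Bottom confirmed. Releasing and withdrawing straight up.

```bash
python3 -m handwheel '[[[0,0,0],[0,0,0]],[[0,0,0],[0,0,0]],[[0,0,0],[0,0,0]],[[0,0,0],[0,0,0]],[[0,0,0],[0,0,0]]]' 0.36 20 | grep -E 'pos|force'
python3 -m handwheel '[[[0,0,-0.01],[0,0,0]],[[0,0,-0.03],[0,0,0]],[[0,0,-0.06],[0,0,0]],[[0,0,-0.11],[0,0,0]],[[0,0,-0.17],[0,0,0]],[[0,0,-0.23],[0,0,0]],[[0,0,-0.29],[0,0,0]],[[0,0,-0.3],[0,0,0]],[[0,0,-0.3],[0,0,0]]]' - 20 | grep -E 'pos|force'
python3 - <<'E'
from h import *
from rig import *
snap(8); im=np.load("w8.npz")['im']
s,_=get_image("scene"); a=cv2.resize(im[90:300,116:396,::-1],(400,300)); b=cv2.resize(s[140:305,150:370,::-1],(400,300),interpolation=cv2.INTER_CUBIC)
cv2.imwrite("pics/fin.png",np.hstack([a,b])); o=observe(); print(o['time_s'],o['position'])
E
```

```text
position: [0.4967, -0.1227, 0.1826]
ft_force: [-0.1, -0.6, -1.1]
gripper_force: 0.0
position: [0.4967, -0.1231, 0.3338]
ft_force: [-0.0, 0.1, 0.4]
gripper_force: 0.0
29.7 [ 0.4963 -0.1229  0.3319]
```

View pics/fin.png

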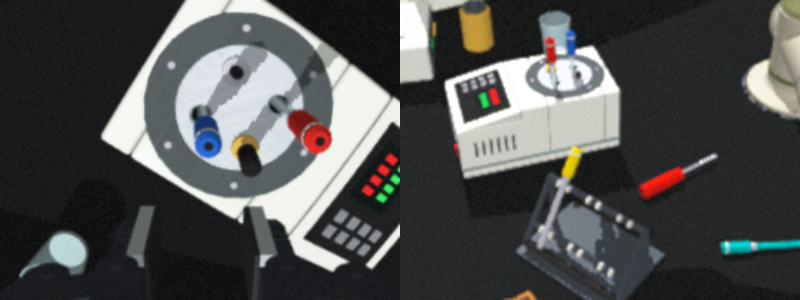

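The final picture shows blue (207,142) and red (318,138) standing in the open wells, clear of the gripper. The reference, plug and yellow probe are in place. Handing in.

```bash
python3 -c "
from rig import *
print(close_job())"
```

```text
the job is handed in; nothing more can be done
None
```

Job handed in at about 30 s of the 72 s limit: red stands in the far open well (about 80 mm deep) and blue in the near one (about 99 mm), each lowered to a felt touch of about 6 N and then released; the final pictures show everything else in place, but the hand-in returned no verdict.

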